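Lock the coffee caddy's cup drawer with the push stick

TASK

Lock the cup drawer of the grey caddy for carrying: take the wooden push stick and with its tip gently feed the loose aluminium bar along the guide channel on the caddy until it is fully home against the stop and the spring pawl can drop behind it. Then draw the stick out and lay it flat on the table, clear of the caddy. Do not touch the bar with the fingers, do not force the bar or the stick, and leave the other things on the table where they are.

Things in the scene. Friction and masses are not known exactly. Their poses are not given: they have to be found in the camera images.
- caddy: Grey plastic drawer caddy, fixed, 150 (x) x 170 (y) x 85 mm (z); origin at the centre of its underside, z up. The shut drawer's front is on its +x side. On its flat top a straight open-topped guide channel runs along caddy +y, centred on caddy x = 30 mm: 17 mm wide, walls 5 mm thick and 18 mm high. It begins at the caddy's edge, y = -85 mm; before the edge is only air.
- channel_mouth (a point): On the channel floor (caddy x = 30, y = -64, z = 85 mm), on its centre line, where the 17 mm wide part begins; from there back to the caddy's edge the walls flare to about 29 mm apart.
- channel_end (a point): On the channel floor (caddy x = 30, y = 38, z = 85 mm). A dark steel keeper over the channel's far end (38 mm wide, its top 31 mm above the floor) carries the end stop and the pawl. It is clamped anywhere in a 32 mm adjustment, not told: the stop's face is 0 to 32 mm beyond this point along caddy +y, so the bar's home must be felt.
- bar: Loose aluminium locking bar, 14 (x) x 44 (y) x 14 mm (z), 20 to 45 g; origin at the centre of its underside. It starts in the channel's mouth, y along the channel; its rear face, to be pushed, is 22 mm from the origin at -y. Home: front face at the stop, origin at caddy y = 16 to 48 mm. It slides with a few N, more under the pawl; at the stop force climbs steeply. Never push with over 12 N.
- pawl (a joint): Spring pawl angle, rad: 0 is down, grows as it is lifted. A 10 mm wide arm sloping forward and down into the channel; bar or stick pushed along +y lifts it easily (2 N spring). About 0.24 on the bar; stays up 0.05 to 0.2 on the stick, and drops behind the bar only when the stick is drawn out. It clears the bar only if the bar is within about 3 mm of the stop.
- stick: Loose wooden push stick, about 50 g, lying along its x axis with its tip at +x: a slat 200 mm long (x from -80 to +120 mm), 12 mm wide (y), 10 mm high (z from 0), with a raised grip block on it from x = -55 to -5 mm, 16 mm wide, up to z = 34 mm. Origin on its underside at x = y = 0, close to the centre of mass, z up. Do not press it on the caddy with over 15 N.
- stick_tip (a point): Centre of the stick's flat front end (stick x = 120 mm, 5 mm above its underside).
- stick_grip (a point): Grasp point in the stick's grip block (stick x = -30 mm, 23 mm above its underside); take it from above across the 16 mm width.
- jebena: Bystander: clay coffee pot, 210 mm high, 140 mm wide, standing on the ring; origin at the centre of its underside.
- ring: Bystander: white ceramic ring under the jebena, 110 mm across, 20 mm high; origin at the centre of its underside.
- enamel_box: Bystander: green enamel box with lid and latch, 104 x 144 x 73 mm; origin at the centre of its underside.
- cup: Bystander: white handleless coffee cup, 66 mm across, 50 mm high; origin at the centre of its underside.
- tongs: Bystander: small steel tongs lying flat, 155 mm long along y, 36 mm wide, 10 mm high; origin at its middle on the table.

How it is judged:
By the outcome, as a careful person would: the job done as asked, in the order asked, and still so for the second after the job is handed in, with the robot touching nothing.
It also fails if it takes over 56 s, if anything falls off the work surface, if the arm or the gripper's body presses on something with over 40 N, if the wrist force passes 120 N, or if a joint passes its speed limit or range.

ROBOT

A 6-joint arm with a two-finger parallel gripper is mounted at the origin on the work surface. World frame = base frame: x ahead of the robot, y to its left, z up, the work surface at z = 0. Lengths are in m, angles in rad, forces in N, time in s.
With the tool pointing down it reaches from about 0.3 to 0.75 m from the base axis. Payload 8.5 kg.
Tool frame: the origin (TCP) lies on the centre line of the jaws, within the pads' length; the fingertips stand 22 mm ahead of it and the grasp point (between the pads) lies 3 mm ahead of it (tip_extent is the z of the fingertips in the tool frame, in m); z points along the fingers, y is the line along which they close (so a half turn about z gives the same grasp; the last joint's range is limited). The gripper opens to 88 mm and grips with 3 to 60 N. Pads are 18 mm wide; open, the fingers measure 123 mm over their backs; the gripper's body (75 mm by 187 mm) begins 45 mm behind the grasp point.
Start: joints at [0.982, 0.381, 1.297, -0, 1.464, -0.215], TCP at [0.201, 0.512, 0.261] pointing down, gripper open.
Joint ranges: [-3.11, 3.11], [-0.89, 2.33], [0.22, 2.48], [-1.42, 4.56], [0.17, 2.85], [-2.88, 2.88]. Speed limits (rad/s): [2.39, 2.39, 3.14, 3.14, 3.14, 3.14].

INTERFACE

Orientations are given as a 3x3 rotation matrix whose columns are the frame's x, y, z axes.
In Python, from workcell import * gives the robot as it stands. The module is installed in compiled form; this text tells all that it offers.
- The arm moves only by the tool drive_tool, never from a script. Its argument "steps" is a list that holds one entry, the list of rows, each a list of 5 numbers: the gripper command: -1 is fully open, 1 is shut, values between are in proportion, then the shift along the tool's x, y, z in cm, then the turn about the tool's z in degrees. A call has 1 to 20 rows; each row shifts and turns the commanded pose from where the row before left it, along the tool's axes as they then stand; what a row does not reach is not made up. A row lasts 1/8 s, in which the tool goes at most 62.5 mm and 10.7 degrees, less where a joint would pass 70% of its speed; a pose out of reach is approached as far as the arm can. A call is refused whole if a number of a shift passes 6.25 or a number of a turn 10.7, either way. A call with a gripper value outside its range is refused whole. The fingers move at their own pace and stop on an object; the grip force is fixed at half the most. Time passes only in rows, so rows that do not move let the fingers close. It gives the time, the measured TCP pose, the force, the opening and the grip force at its end, in the units of the state.
- read_state(): the state, without advancing time (a new reading comes with each control period).
- grab_frame(name): name is "scene" or "top" or "wrist"; returns a dict with "color" (420x560x3 uint8, red, green, blue), "K" (3x3 intrinsics, pixels), "T" (4x4, takes a point from camera to world coordinates). Camera axes: x right, y down, z forward; pixel columns grow to the right and rows downward; lengths in m; the calibration is good to about 2 mm. A picture is of the moment at which its call begins. There is no depth.
- job_done(): hands the job in; it is judged then, once.
The state is a dict: "time_s": time; "qpos": joint angles; "qvel": joint speeds; "effort": joint torques, N m; "ee_pos": TCP position; "orientation": TCP orientation; "contact_force": force on the tool from outside, world axes, zero at the start; "torque": the same for the moment, N m; "width": opening from 0.0 (shut) to 1.0 (fully open); "grip_force": force on a finger pad.
Only numpy, scipy, OpenCV 4.12 (cv2) and the standard library are available. Lean on these libraries where they do the work, as an engineer would, in place of code of your own. Each camera call takes 0.05 s, during which the arm holds its last target. There are 200 camera calls.

## Working session

There is one attempt and no reset: what is moved stays moved. The work goes in short steps, Python scripts to look and compute and a tool call to move; the robot and the scene stay as the last step left them, time stands still between calls to the robot, and variables do not carry over. Pictures are saved under pics/ and viewed, at most 10 in all, crops included, and the job is handed in when it is done.

Besides the shell and the picture viewer there is one more tool, called after "Emit:" in YAML: its name, and indented under it one key for each argument. drive_tool: Moves the arm, as the interface text tells. Its arguments: {"type":"object","properties":{"steps":{"type":"array","items":{"type":"array","items":{"type":"array","items":{"type":"number"}}}}},"required":["steps"]}

```bash
mkdir -p pics
cat > h.py <<'E'
from workcell import *
import numpy as np, cv2
def ray(f,u,v,z):
    K,T=np.array(f["K"]),np.array(f["T"]); d=T[:3,:3]@np.linalg.solve(K,[u,v,1]); o=T[:3,3]
    return o+d*(z-o[2])/d[2]
def proj(f,p):
    K,T=np.array(f["K"]),np.array(f["T"]); c=T[:3,:3].T@(np.array(p)-T[:3,3]); q=K@c; return q[:2]/q[2]
def save(f,n,crop=None,s=1):
    im=cv2.cvtColor(f["color"],cv2.COLOR_RGB2BGR)
    if crop: a,b,c,d=crop; im=im[b:d,a:c]
    cv2.imwrite("pics/"+n,cv2.resize(im,None,fx=s,fy=s,interpolation=cv2.INTER_CUBIC))
E
python3 - <<'E'
from h import *
import pickle
fs={n:grab_frame(n) for n in("top","scene","wrist")}
pickle.dump(fs,open("f0.pkl","wb"))
for n in fs: print(n,np.round(fs[n]["T"],3).tolist(),np.round(fs[n]["K"],1).tolist())
save(fs["top"],"top0.png",None,1.4); save(fs["scene"],"scene0.png",None,1.4)
s=read_state(); print(s)
E
```

```text
top [[0.055, -0.977, 0.206, 0.336], [-0.998, -0.054, 0.007, 0.078], [0.005, -0.206, -0.979, 1.093], [0.0, 0.0, 0.0, 1.0]] [[421.4, 0.0, 280.8], [0.0, 421.4, 207.2], [0.0, 0.0, 1.0]]
scene [[-0.345, 0.633, -0.694, 1.38], [0.939, 0.241, -0.247, 0.387], [0.011, -0.736, -0.677, 0.921], [0.0, 0.0, 0.0, 1.0]] [[528.7, 0.0, 281.6], [0.0, 528.7, 216.1], [0.0, 0.0, 1.0]]
wrist [[0.365, 0.886, 0.285, 0.126], [0.931, -0.347, -0.113, 0.541], [-0.001, 0.306, -0.952, 0.383], [0.0, 0.0, 0.0, 1.0]] [[315.7, 0.0, 276.7], [0.0, 315.7, 211.1], [0.0, 0.0, 1.0]]
{'time_s': 0.15, 'qpos': array([ 9.81710346e-01,  3.81041238e-01,  1.29802722e+00,  1.50246567e-05,
        1.46360082e+00, -2.15257187e-01]), 'qvel': array([-0.00064771, -0.00089913, -0.00065069, -0.00040128,  0.00033874,
        0.00051328]), 'effort': array([ 2.01297233e-03, -4.38082337e+01, -2.24618447e+01,  7.13466271e-02,
        3.43246409e-02, -6.97519499e-05]), 'ee_pos': array([0.2007213 , 0.51186508, 0.26029964]), 'orientation': array([[-9.30935300e-01,  3.65183645e-01, -6.10594685e-04],
       [ 3.65184073e-01,  9.30934910e-01, -8.86858690e-04],
       [ 2.44557619e-04, -1.04858752e-03, -9.99999420e-01]]), 'contact_force': array([0.17152075, 0.22065993, 0.14432611]), 'torque': array([-0.00583376, -0.03514224, -0.024538  ]), 'grip_force': 0.0, 'width': 1.0023941533125844}
```

View pics/top0.png

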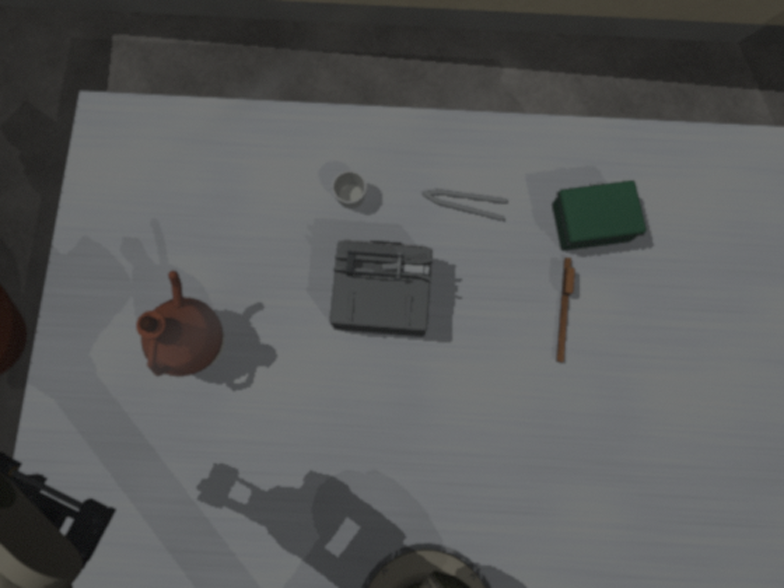

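View pics/scene0.png

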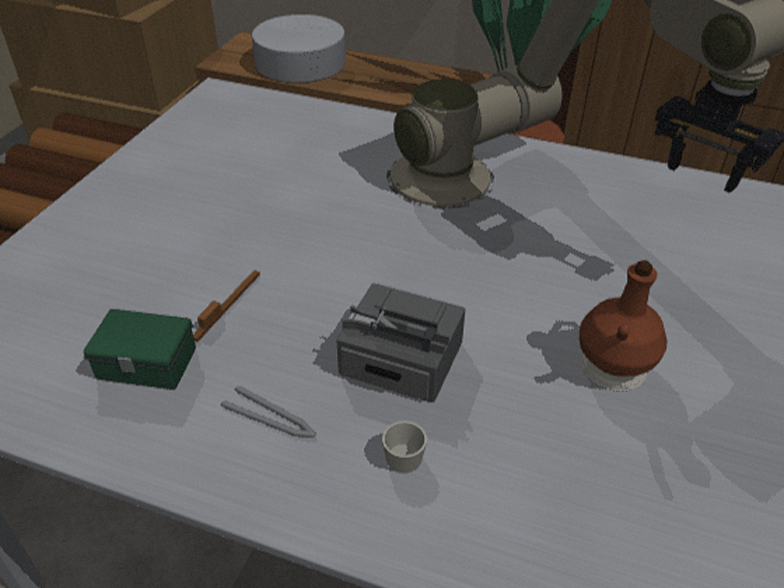

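The top view shows the stick from (568,260) at its grip end to (560,360) at its tip, and the caddy top spanning about (337-432, 243-333). The bar is in the mouth at (415,268), so the channel runs towards image-left, which is world +y. Next I measure these.

Run:
```python
from h import *
import pickle
fs=pickle.load(open("f0.pkl","rb")); t=fs["top"]; s=fs["scene"]
def stick(f,roi,top):
    a,b,c,d=roi; hsv=cv2.cvtColor(f["color"],cv2.COLOR_RGB2HSV)
    m=((hsv[...,0]<18)&(hsv[...,1]>110)&(hsv[...,2]>30)).astype(np.uint8); r=np.zeros_like(m); r[b:d,a:c]=m[b:d,a:c]
    ys,xs=np.nonzero(r); return np.c_[xs,ys].astype(np.float32)
P=stick(t,(380,175,430,265),0)
print(len(P),P.min(0),P.max(0))
# slat part: rows > 215 -> centreline at z=0.010
for y in range(int(P[:,1].min()),int(P[:,1].max())+1,4):
    r=P[P[:,1]==y,0]; print(y,r.min(),r.max(),np.round(ray(t,r.mean()+0.,y,0.008)[:2],4))
Q=stick(s,(125,180,200,250),0); print("scene",Q.min(0),Q.max(0))
i=Q[:,1].argmin(); print("tip scene",Q[i],ray(s,*Q[i],0.005)); i=Q[:,1].argmax(); print("rear",Q[i],ray(s,*Q[i],0.005))
save(t,"caddy_top.png",(225,160,320,245),8)
save(s,"caddy_sc.png",(235,195,340,290),7.0*0.8)
```

```text
230 [399. 185.] [409. 256.]
185 405.0 406.0 [ 0.6432 -0.243 ]
189 404.0 406.0 [ 0.6322 -0.2416]
193 405.0 409.0 [ 0.6215 -0.2469]
197 404.0 409.0 [ 0.6105 -0.2455]
201 404.0 408.0 [ 0.5995 -0.2441]
205 403.0 408.0 [ 0.5886 -0.2427]
209 405.0 405.0 [ 0.5777 -0.2413]
213 402.0 404.0 [ 0.5667 -0.236 ]
217 402.0 404.0 [ 0.556  -0.2359]
221 402.0 403.0 [ 0.5452 -0.2346]
225 402.0 403.0 [ 0.5346 -0.2345]
229 401.0 403.0 [ 0.5239 -0.2332]
233 401.0 402.0 [ 0.5133 -0.2318]
237 401.0 402.0 [ 0.5028 -0.2318]
241 400.0 402.0 [ 0.4923 -0.2304]
245 400.0 401.0 [ 0.4818 -0.2291]
249 400.0 401.0 [ 0.4714 -0.229 ]
253 399.0 401.0 [ 0.461  -0.2277]
scene [138. 193.] [184. 242.]
tip scene [182. 193.] [ 0.45025208 -0.2278324   0.005     ]
rear [139. 242.] [ 0.65101078 -0.23763015  0.005     ]
```

View pics/caddy_top.png

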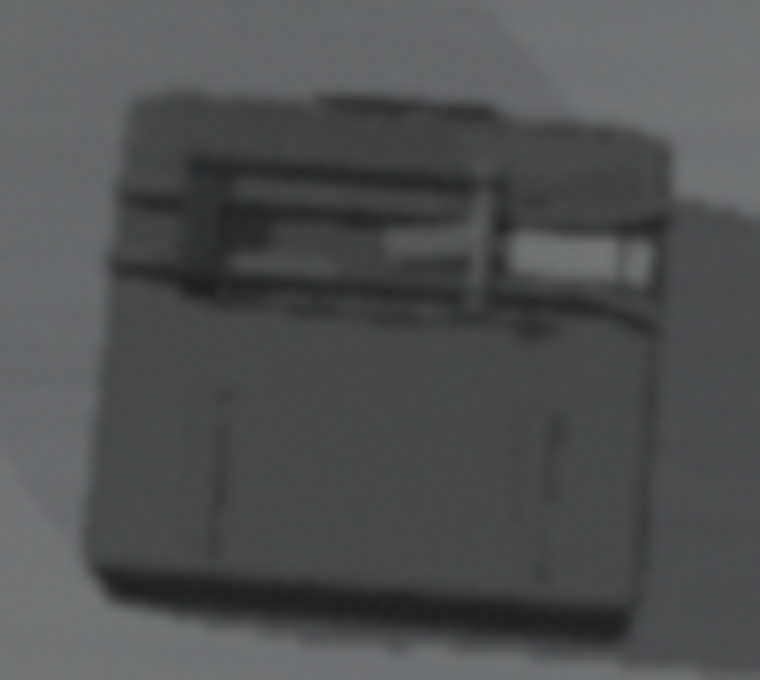

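Run:
```python
from h import *
import pickle
fs=pickle.load(open("f0.pkl","rb")); t=fs["top"]
C=[ray(t,225+u/8-.5,160+v/8-.5,0.085)[:2] for u,v in [(133,97),(670,140),(635,605),(92,560)]]
C=np.array(C); print(np.round(C,4).tolist(),"centre",C.mean(0),"sides",[np.linalg.norm(C[i]-C[(i+1)%4]) for i in range(4)])
e=(C[0]-C[1]+C[3]-C[2]); print("heading +y",np.degrees(np.arctan2(e[1],e[0])))
b=np.array([ray(t,225+u/8-.5,160+v/8-.5,0.099)[:2] for u,v in [(510,255),(625,265)]]);print("bar top ends",b)
print("stick grip top row201",ray(t,406,201,.034))
print("jebena top",ray(t,107,232,.23), "box corner",ray(t,404,177,.0))
```

```text
[[0.633, 0.1886], [0.6285, 0.0212], [0.4825, 0.0257], [0.4871, 0.1902]] centre [0.55778451 0.10641348] sides [np.float64(0.16749817267904774), np.float64(0.14607153099420647), np.float64(0.16455103536542576), np.float64(0.1459108266469166)]
heading +y 88.42171065851859
bar top ends [[0.58547546 0.06902097]
 [0.58429862 0.03397896]]
stick grip top row201 [ 0.59319206 -0.23635736  0.034     ]
jebena top [0.44541929 0.43946569 0.23      ] box corner [ 0.66762109 -0.24149521  0.        ]
```

Emit:
drive_tool:
  steps:
    - [[-1,0,0,-6,0],[-1,-5.2,-2.7,0,0],[-1,-5.2,-2.7,0,0],[-1,-5.2,-2.7,0,0],[-1,-5.2,-2.7,0,0],[-1,-5.2,-2.7,0,0],[-1,-5.2,-2.7,0,0],[-1,-5.2,-2.7,0,0],[-1,-5.2,-2.7,0,0],[-1,-5.2,-2.7,0,0],[-1,-5.2,-2.7,0,10],[-1,0,0,0,10],[-1,0,0,0,10],[-1,0,0,0,10],[-1,0,0,0,10],[-1,0,0,3,10],[-1,0,0,4,10],[-1,0,0,0,0],[-1,0,0,0,0]]

```text
time_s: 2.52
ee_pos: [0.5868, 0.0708, 0.2522]
orientation: [[0.021, 1.0, 0.002], [1.0, -0.021, -0.0], [-0.0, 0.002, -1.0]]
contact_force: [-0.8, -0.6, 0.4]
width: 1.001
grip_force: 0.0
```

Run:
```python
from h import *
import pickle
s=read_state(); print(s["time_s"],s["ee_pos"],s["orientation"].round(4).tolist())
w=grab_frame("wrist"); pickle.dump(w,open("w1.pkl","wb")); save(w,"w1.png",None,1.4)
```

```text
2.525 [0.58684587 0.07075449 0.25223836] [[0.0214, 0.9998, 0.0019], [0.9998, -0.0214, -0.0001], [-0.0001, 0.0019, -1.0]]
```

View pics/w1.png

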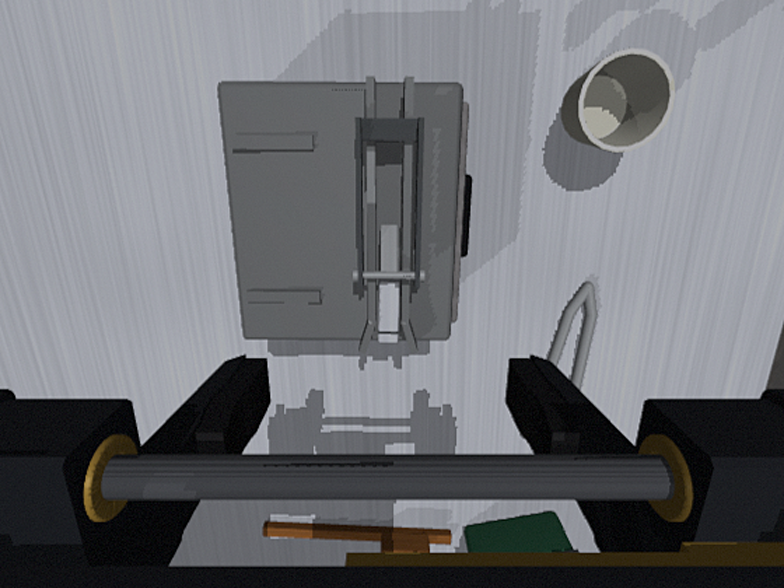

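The wrist view shows the caddy top's corners at about (219,84), (462,84), (451,337) and (244,340). The channel walls are near columns 366-376 and 404-414 at the far end, and the bar is at (380-400, 280-340). I'll zoom in on the channel.

Run:
```python
from h import *
import pickle
w=pickle.load(open("w1.pkl","rb"))
C=np.array([ray(w,u/1.4-.2,v/1.4-.2,0.085)[:2] for u,v in [(219,84),(462,84),(451,338),(244,340)]])
print(C.round(4).tolist(),C.mean(0),[round(np.linalg.norm(C[i]-C[(i+1)%4]),4) for i in range(4)])
for a,b in((3,0),(2,1)): e=C[a]*-1+C[b]; print(np.degrees(np.arctan2(e[1],e[0])))
im=cv2.cvtColor(w["color"],cv2.COLOR_RGB2BGR)
a=cv2.resize(im[50:160,245:315],None,fx=5.4,fy=5.4,interpolation=cv2.INTER_NEAREST); b=cv2.resize(im[160:270,245:315],None,fx=5.4,fy=5.4,interpolation=cv2.INTER_NEAREST)
cv2.imwrite("pics/ch.png",np.clip(np.hstack([a,b]).astype(float)*1.3,0,255).astype(np.uint8))
```

```text
[[0.4886, 0.1916], [0.6338, 0.1885], [0.6309, 0.0239], [0.4833, 0.0255]] [0.55915775 0.10740747] [np.float64(0.1453), np.float64(0.1647), np.float64(0.1476), np.float64(0.1662)]
88.20150824306484
89.01158999883451
```

View pics/ch.png

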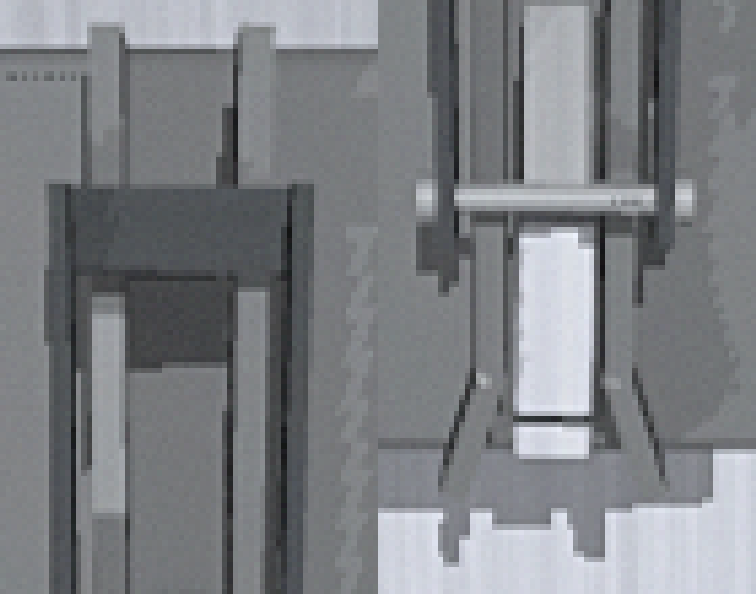

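The zoomed crop shows the left wall top at columns 90-125 and the right one at 238-272 at the far end. Near the mouth they are at 473-505 and 607-636. The bar's rear top edge is at row 418.

Run:
```python
from h import *
import pickle
w=pickle.load(open("w1.pkl","rb"))
f=lambda u,v,z,o=0:ray(w,245+u/5.4-.5,50+110*o+v/5.4-.5,z)[:2]
for n,l,r,v,o in(("far",107.5,255,80,0),("mid",108.5,250,500,0),("near",111,243.5,320,1)):
    a,b=f(l,v,.103,o),f(r,v,.103,o); print(n,((a+b)/2).round(4),"spacing(22)",(1000*np.linalg.norm(a-b)).round(1))
print("bar rear top",f(175,418,.099,1),"rear bottom",f(175,455,.085,1),"bar mid",f(178,330,.099,1),"caddy edge",f(30,443,.085,1))
print("stop block lower edge",f(180,365,.085),f(180,365,.1),f(180,275,.1))
# stick in this view
hsv=cv2.cvtColor(w["color"],cv2.COLOR_RGB2HSV)
```

```text
far [0.5903 0.1838] spacing(22) 21.5
mid [0.5888 0.1236] spacing(22) 22.2
near [0.587  0.0549] spacing(22) 22.4
bar rear top [0.58624595 0.03534477] rear bottom [0.58597987 0.02212913] bar mid [0.58710793 0.05167161] caddy edge [0.55925013 0.02511571]
stop block lower edge [0.58936704 0.14351305] [0.58931748 0.14386233] [0.58958415 0.15701511]
```

Emit:
drive_tool:
  steps:
    - [[-1,-6.2,0.4,0,0],[-1,-6.2,0.4,0,0],[-1,-6.2,0.4,0,0],[-1,-6.2,0.4,0,0],[-1,-6.2,0.4,0,0],[-1,0,0,0,-10.7],[-1,0,0,0,-10.7],[-1,0,0,0,-10.7],[-1,0,0,0,-10.7],[-1,0,0,0,-10.7],[-1,0,0,0,-10.7],[-1,0,0,0,-10.7],[-1,0,0,0,-10.7],[-1,0,0,4,-1.4],[-1,0,0,5,0],[-1,0,0,0,0],[-1,0,0,0,0]]

```text
time_s: 4.7
ee_pos: [0.5997, -0.2402, 0.1636]
orientation: [[-0.997, 0.076, 0.004], [0.076, 0.997, -0.002], [-0.004, -0.002, -1.0]]
contact_force: [-0.7, 0.1, 0.4]
width: 0.999
grip_force: 0.0
```

Run:
```python
from h import *
import pickle
s=read_state(); print(s["time_s"],s["ee_pos"],s["orientation"].round(4).tolist())
w=grab_frame("wrist"); pickle.dump(w,open("w2.pkl","wb")); save(w,"w2.png",None,1.4)
hsv=cv2.cvtColor(w["color"],cv2.COLOR_RGB2HSV)
m=((hsv[...,0]<18)&(hsv[...,1]>120)&(hsv[...,2]>40))
ys=np.nonzero(m.sum(1)>3)[0]; print(ys.min(),ys.max())
for y in range(ys.min(),ys.max(),12):
    x=np.nonzero(m[y])[0]
    if len(x)>3: print(y,x.min(),x.max(),ray(w,x.mean(),y,.010)[:2].round(4),ray(w,x.mean(),y,.034)[:2].round(4))
```

```text
4.7 [ 0.59965103 -0.24019962  0.16363469] [[-0.9971, 0.0762, 0.0035], [0.0762, 0.9971, -0.0022], [-0.0037, -0.002, -1.0]]
11 401
11 274 287 [ 0.4494 -0.2265] [ 0.4555 -0.2272]
23 273 287 [ 0.4574 -0.2275] [ 0.4628 -0.2281]
35 273 287 [ 0.4656 -0.2281] [ 0.4703 -0.2286]
47 273 287 [ 0.474  -0.2287] [ 0.4779 -0.2292]
59 273 287 [ 0.4826 -0.2293] [ 0.4858 -0.2297]
71 273 286 [ 0.4913 -0.2303] [ 0.4937 -0.2307]
83 273 286 [ 0.5002 -0.231 ] [ 0.5019 -0.2313]
95 273 286 [ 0.5094 -0.2317] [ 0.5102 -0.2319]
107 273 286 [ 0.5187 -0.2324] [ 0.5188 -0.2325]
119 273 286 [ 0.5283 -0.2331] [ 0.5275 -0.2332]
131 273 286 [ 0.538  -0.2338] [ 0.5364 -0.2338]
143 273 285 [ 0.548 -0.235] [ 0.5455 -0.2349]
155 273 285 [ 0.5583 -0.2357] [ 0.5549 -0.2356]
167 273 285 [ 0.5687 -0.2365] [ 0.5645 -0.2363]
179 271 288 [ 0.5795 -0.2368] [ 0.5743 -0.2366]
191 271 288 [ 0.5905 -0.2377] [ 0.5843 -0.2374]
203 271 288 [ 0.6018 -0.2385] [ 0.5946 -0.2381]
215 271 288 [ 0.6133 -0.2393] [ 0.6052 -0.2389]
227 271 287 [ 0.6251 -0.2407] [ 0.6159 -0.2401]
239 273 284 [ 0.6372 -0.242 ] [ 0.627  -0.2414]
395 248 306 [ 0.8287 -0.2571] [ 0.8019 -0.2551]
```

View pics/w2.png

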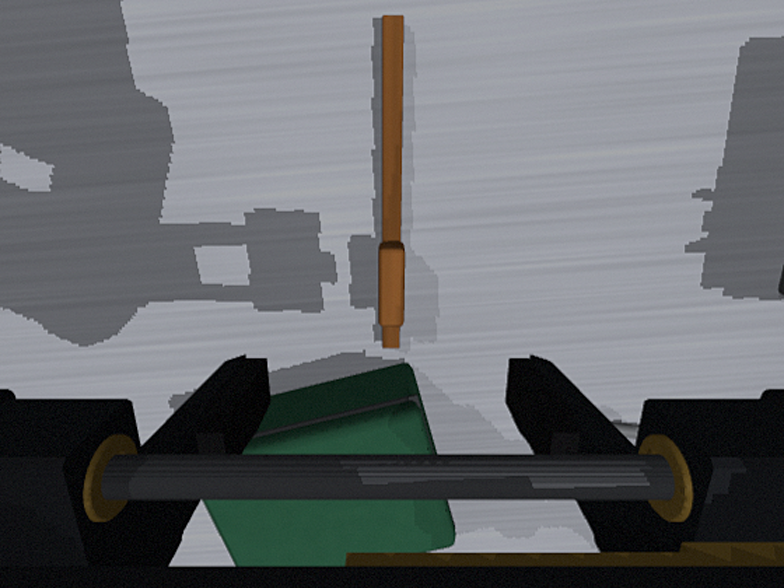

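The wrist view shows the stick straight ahead, with its tip at (392,15) and the grip block at (380-404, 243-325). It is centred to about 1 mm, and the green box is clear behind it. I'll descend and grip.

Emit:
drive_tool:
  steps:
    - [[-1,0.1,0.1,4,0],[-1,0,0,4,0],[-1,0,0,3,0],[-1,0,0,1.6,0],[-1,0,0,1,0],[-1,0,0,0,0],[-1,0,0,0,0],[1,0,0,0,0],[1,0,0,0,0],[1,0,0,0,0],[1,0,0,0,0],[1,0,0,0,0],[1,0,0,0,0],[1,0,0,0,0],[1,0,0,0,0]]

```text
time_s: 6.62
ee_pos: [0.5977, -0.2385, 0.0247]
orientation: [[-0.997, 0.077, -0.0], [0.077, 0.997, 0.0], [0.0, 0.0, -1.0]]
contact_force: [0.3, 1.1, -0.5]
width: 0.179
grip_force: 30.0
```

Emit:
drive_tool:
  steps:
    - [[1,0,0,-2,0],[1,0,0,-4,0],[1,0,0,-5,0],[1,0,0,-1,0],[1,0,0,0,9],[1,0,0,0,10],[1,0,0,0,10],[1,0,0,0,10],[1,0,0,0,10],[1,0,0,0,10],[1,0,0,0,10],[1,0,0,0,10],[1,0,0,0,8],[1,0,0,0,0],[1,0,0,0,0]]

```text
time_s: 8.5
ee_pos: [0.5976, -0.2385, 0.1442]
orientation: [[0.022, 1.0, -0.001], [1.0, -0.022, 0.001], [0.0, -0.001, -1.0]]
contact_force: [-0.5, -0.2, -0.4]
width: 0.178
grip_force: 30.0
```

```bash
cat > st.py <<'E'
from h import *
s=read_state(); R=np.array(s["orientation"]); p=np.array(s["ee_pos"])
print(s["time_s"],p.round(4),"heading",np.degrees(np.arctan2(R[1,0],R[0,0])).round(2),"xz",R[2,0].round(4),"F",np.round(s["contact_force"],2),"M",np.round(s["torque"],2))
tip=p+R@[.149,0,.0197]; print("tip",tip.round(4),"channel x there",.587+.0256*(tip[1]-.0549),"at TCP",.587+.0256*(p[1]-.0549))
E
python3 st.py
```

```text
8.5 [ 0.5976 -0.2385  0.1442] heading 88.74 xz 0.0005 F [-0.45 -0.17 -0.37] M [-0.04  0.08  0.06]
tip [ 0.6008 -0.0895  0.1246] channel x there 0.5833033988917948 at TCP 0.5794896681144281
```

Emit:
drive_tool:
  steps:
    - [[1,2,-0.9,0,0.3],[1,3,-0.9,1.5,0],[1,0.5,0,1.5,0],[1,0,0,0.2,0],[1,0,0,0,0],[1,0,0,0,0]]

```text
time_s: 9.25
ee_pos: [0.5816, -0.1839, 0.1131]
orientation: [[0.03, 1.0, 0.001], [1.0, -0.03, -0.001], [-0.001, 0.001, -1.0]]
contact_force: [0.1, -0.1, -1.5]
width: 0.177
grip_force: 30.0
```

```bash
python3 st.py
python3 - <<'E'
from h import *
t=grab_frame("top"); w=grab_frame("wrist"); s=grab_frame("scene")
a=cv2.resize(t["color"][165:245,285:345],None,fx=5,fy=5,interpolation=cv2.INTER_CUBIC)
b=cv2.resize(s["color"][190:270,205:285],None,fx=5,fy=5,interpolation=cv2.INTER_CUBIC)
cv2.imwrite("pics/pre.png",cv2.cvtColor(np.clip(np.hstack([a,b])*1.3,0,255).astype(np.uint8),cv2.COLOR_RGB2BGR))
# stick centreline in the top view at z of its upper face
hsv=cv2.cvtColor(t["color"],cv2.COLOR_RGB2HSV); m=((hsv[...,0]<18)&(hsv[...,1]>110)&(hsv[...,2]>30))
for u in range(310,345,4):
    v=np.nonzero(m[150:260,u])[0]+150
    if len(v): print(u,v.min(),v.max(),ray(t,u,v.mean(),.093)[:2].round(4))
E
```

```text
9.25 [ 0.5816 -0.1839  0.1131] heading 88.25 xz -0.0005 F [ 0.07 -0.12 -1.53] M [-0.1   0.06 -0.01]
tip [ 0.5861 -0.035   0.0933] channel x there 0.5846983576098214 at TCP 0.5808860061931704
334 193 195 [ 0.5866 -0.043 ]
338 194 196 [ 0.5847 -0.0529]
342 194 196 [ 0.5852 -0.0626]
```

View pics/pre.png

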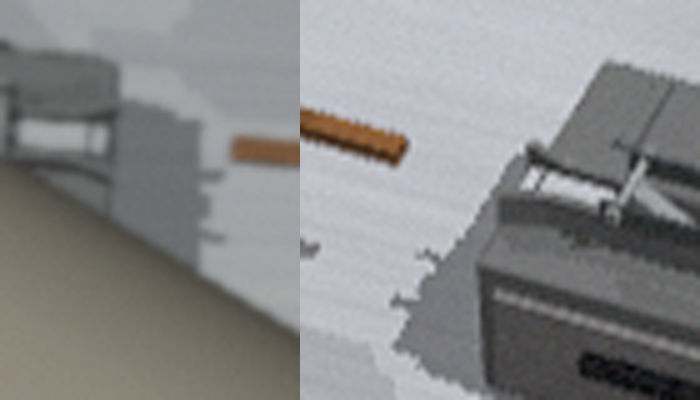

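The crop shows the stick level and in line with the bar, about 60 mm short of the mouth. A small trim, then I move in slowly.

Emit:
drive_tool:
  steps:
    - [[1,0,-0.08,0.1,-0.25],[1,1,0,0,0],[1,1.5,0,0,0],[1,1.5,0,0,0],[1,0.7,0,0,0],[1,0.3,0,0,0],[1,0.3,0,0,0],[1,0,0,0,0]]

```text
time_s: 10.4
ee_pos: [0.5818, -0.1302, 0.1117]
orientation: [[0.026, 1.0, -0.0], [1.0, -0.026, -0.0], [-0.0, -0.0, -1.0]]
contact_force: [-0.8, -0.5, -0.3]
width: 0.179
grip_force: 30.0
```

```bash
python3 st.py
```

```text
10.4 [ 0.5818 -0.1302  0.1117] heading 88.52 xz -0.0001 F [-0.77 -0.45 -0.3 ] M [-0.11  0.06 -0.03]
tip [0.5857 0.0188 0.092 ] channel x there 0.5860752493135826 at TCP 0.5822621401298365
```

Emit:
drive_tool:
  steps:
    - [[1,0.25,0,0,0],[1,0.25,0,0,0],[1,0.25,0,0,0],[1,0.25,0,0,0],[1,0.25,0,0,0],[1,0.25,0,0,0],[1,0.25,0,0,0],[1,0.25,0,0,0]]

```text
time_s: 11.4
ee_pos: [0.5824, -0.1099, 0.1118]
orientation: [[0.026, 1.0, 0.0], [1.0, -0.026, -0.0], [-0.0, 0.0, -1.0]]
contact_force: [0.4, -0.9, -0.7]
width: 0.18
grip_force: 30.0
```

```bash
python3 st.py
```

```text
11.4 [ 0.5824 -0.1099  0.1118] heading 88.54 xz -0.0 F [ 0.35 -0.89 -0.69] M [-0.09  0.09 -0.02]
tip [0.5862 0.039  0.0921] channel x there 0.5865941656474352 at TCP 0.5827810239339714
```

Emit:
drive_tool:
  steps:
    - [[1,0.25,0.03,0,0],[1,0.25,0,0,0],[1,0.25,0,0,0],[1,0.25,0,0,0],[1,0.25,0,0,0],[1,0.25,0,0,0],[1,0.25,0,0,0],[1,0.25,0,0,0]]

```text
time_s: 12.4
ee_pos: [0.5832, -0.0901, 0.1118]
orientation: [[0.026, 1.0, 0.0], [1.0, -0.026, -0.0], [-0.0, 0.0, -1.0]]
contact_force: [-0.2, -3.6, -0.1]
width: 0.175
grip_force: 30.0
```

Emit:
drive_tool:
  steps:
    - [[1,0.25,0,0,0],[1,0.25,0,0,0],[1,0.25,0,0,0],[1,0.25,0,0,0],[1,0.25,0,0,0],[1,0.25,0,0,0],[1,0.25,0,0,0],[1,0.25,0,0,0]]

```text
time_s: 13.4
ee_pos: [0.5837, -0.0699, 0.1118]
orientation: [[0.026, 1.0, 0.0], [1.0, -0.026, -0.0], [-0.0, 0.0, -1.0]]
contact_force: [0.5, -2.7, 0.4]
width: 0.179
grip_force: 30.0
```

```bash
python3 st.py
python3 - <<'E'
from h import *
import pickle
w=grab_frame("wrist");s=grab_frame("scene"); pickle.dump((w,s),open("w3.pkl","wb"))
b=cv2.resize(s["color"][190:270,215:335],None,fx=6,fy=6,interpolation=cv2.INTER_CUBIC)
cv2.imwrite("pics/mid.png",cv2.cvtColor(np.clip(b*1.3,0,255).astype(np.uint8),cv2.COLOR_RGB2BGR))
E
```

```text
13.4 [ 0.5837 -0.0699  0.1118] heading 88.53 xz -0.0 F [ 0.53 -2.7   0.41] M [-0.46  0.1   0.  ]
tip [0.5875 0.079  0.0921] channel x there 0.5876176994040438 at TCP 0.5838045553070452
```

View pics/mid.png

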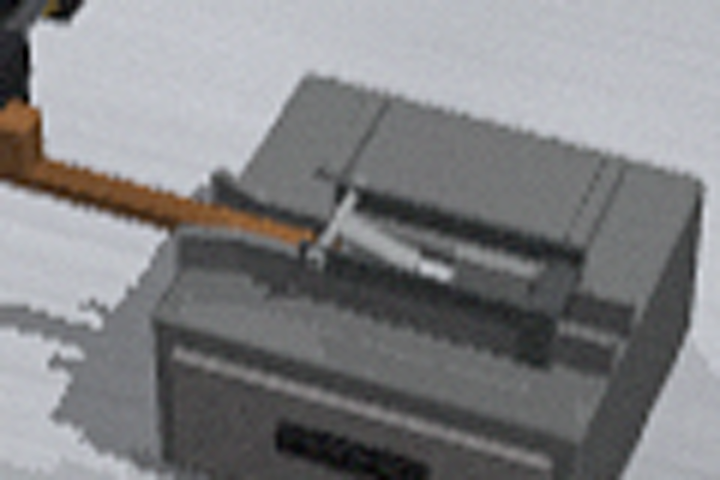

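The view shows the stick tip at (315,240) just reaching the pawl's hinge pin. The bar is inside and its front is under the pawl, at about (435,268). The force is about 3 N, so I'll advance carefully from here.

Emit:
drive_tool:
  steps:
    - [[1,0.2,0,0,0],[1,0.2,0,0,0],[1,0.2,0,0,0],[1,0.2,0,0,0],[1,0.2,0,0,0],[1,0.2,0,0,0],[1,0.2,0,0,0]]

```text
time_s: 14.38
ee_pos: [0.584, -0.056, 0.1118]
orientation: [[0.026, 1.0, 0.0], [1.0, -0.026, -0.0], [-0.0, 0.0, -1.0]]
contact_force: [0.2, -2.5, -0.9]
width: 0.177
grip_force: 30.0
```

Emit:
drive_tool:
  steps:
    - [[1,0.1,0,0,0],[1,0.1,0,0,0]]

```text
time_s: 14.62
ee_pos: [0.5841, -0.0541, 0.1118]
orientation: [[0.026, 1.0, 0.0], [1.0, -0.026, -0.0], [-0.0, 0.0, -1.0]]
contact_force: [0.1, -2.9, -0.9]
width: 0.178
grip_force: 30.0
```

Emit:
drive_tool:
  steps:
    - [[1,0.1,0,0,0],[1,0.1,0,0,0]]

```text
time_s: 14.88
ee_pos: [0.5841, -0.0521, 0.1118]
orientation: [[0.026, 1.0, 0.0], [1.0, -0.026, -0.0], [-0.0, 0.0, -1.0]]
contact_force: [-0.5, -2.7, -0.3]
width: 0.177
grip_force: 30.0
```

Tip is now at about y = 0.097. I continue in single-millimetre steps, reading the force as I go.

Emit:
drive_tool:
  steps:
    - [[1,0.1,0,0,0],[1,0.05,0,0,0]]

```text
time_s: 15.12
ee_pos: [0.5842, -0.0505, 0.1117]
orientation: [[0.026, 1.0, -0.0], [1.0, -0.026, 0.0], [0.0, -0.0, -1.0]]
contact_force: [-0.5, -3.1, -0.8]
width: 0.178
grip_force: 30.0
```

Emit:
drive_tool:
  steps:
    - [[1,0.1,0,0,0]]

```text
time_s: 15.25
ee_pos: [0.5842, -0.0496, 0.1117]
orientation: [[0.026, 1.0, -0.0], [1.0, -0.026, 0.0], [0.0, -0.0, -1.0]]
contact_force: [0.4, -2.0, 0.6]
width: 0.18
grip_force: 30.0
```

Emit:
drive_tool:
  steps:
    - [[1,0.1,0,0,0]]

```text
time_s: 15.38
ee_pos: [0.5842, -0.0486, 0.1118]
orientation: [[0.026, 1.0, -0.0], [1.0, -0.026, -0.0], [-0.0, -0.0, -1.0]]
contact_force: [-0.3, -2.4, -0.7]
width: 0.179
grip_force: 30.0
```

Emit:
drive_tool:
  steps:
    - [[1,0.1,0,0,0]]

```text
time_s: 15.5
ee_pos: [0.5842, -0.0475, 0.1117]
orientation: [[0.026, 1.0, -0.0], [1.0, -0.026, -0.0], [-0.0, -0.0, -1.0]]
contact_force: [-1.3, -2.4, -1.3]
width: 0.176
grip_force: 30.0
```

Emit:
drive_tool:
  steps:
    - [[1,0.06,0,0,0]]

```text
time_s: 15.62
ee_pos: [0.5843, -0.0469, 0.1118]
orientation: [[0.026, 1.0, 0.0], [1.0, -0.026, -0.0], [-0.0, 0.0, -1.0]]
contact_force: [-1.1, -2.8, -1.1]
width: 0.172
grip_force: 30.0
```

Run:
```python
from h import *
import pickle
w=pickle.load(open("w1.pkl","rb"))
f=lambda u,v,z,o=0:ray(w,245+u/5.4-.5,50+110*o+v/5.4-.5,z)[:2]
print("plate front/back",f(180,275,.116),f(180,185,.116),"rod",f(180,198,.118,1),"cam",np.array(w["T"])[:3,3], "bar front under rod",f(178,230,.099,1))
```

```text
plate front/back [0.58951579 0.15662353] [0.58975939 0.16863823] rod [0.58796134 0.08032826] cam [0.58840752 0.15027509 0.37539651] bar front under rod [0.58747753 0.06958213]
```

The keeper's cross block spans y = 0.157-0.169, so home is probably at a TCP y of about -0.036. I have room to step a little faster at first.

Emit:
drive_tool:
  steps:
    - [[1,0.1,0,0,0],[1,0.05,0,0,0]]

```text
time_s: 15.88
ee_pos: [0.5843, -0.0454, 0.1118]
orientation: [[0.026, 1.0, -0.0], [1.0, -0.026, -0.0], [-0.0, -0.0, -1.0]]
contact_force: [-0.5, -2.3, 0.8]
width: 0.18
grip_force: 30.0
```

Emit:
drive_tool:
  steps:
    - [[1,0.1,0,0,0],[1,0.05,0,0,0]]

```text
time_s: 16.12
ee_pos: [0.5843, -0.0439, 0.1117]
orientation: [[0.026, 1.0, -0.0], [1.0, -0.026, 0.0], [0.0, -0.0, -1.0]]
contact_force: [-0.0, -2.6, -1.2]
width: 0.181
grip_force: 30.0
```

Emit:
drive_tool:
  steps:
    - [[1,0.1,0,0,0],[1,0.05,0,0,0]]

```text
time_s: 16.38
ee_pos: [0.5844, -0.0424, 0.1117]
orientation: [[0.026, 1.0, -0.0], [1.0, -0.026, -0.0], [-0.0, -0.0, -1.0]]
contact_force: [0.5, -2.8, -0.6]
width: 0.176
grip_force: 30.0
```

Emit:
drive_tool:
  steps:
    - [[1,0.07,0,0,0],[1,0,0,0,0]]

```text
time_s: 16.62
ee_pos: [0.5844, -0.0417, 0.1117]
orientation: [[0.026, 1.0, -0.0], [1.0, -0.026, 0.0], [0.0, -0.0, -1.0]]
contact_force: [0.2, -1.8, -0.6]
width: 0.173
grip_force: 30.0
```

Emit:
drive_tool:
  steps:
    - [[1,0.07,0,0,0],[1,0,0,0,0]]

```text
time_s: 16.88
ee_pos: [0.5844, -0.0411, 0.1118]
orientation: [[0.026, 1.0, 0.0], [1.0, -0.026, 0.0], [0.0, -0.0, -1.0]]
contact_force: [0.6, -0.8, -0.1]
width: 0.178
grip_force: 30.0
```

Emit:
drive_tool:
  steps:
    - [[1,0.07,0,0,0],[1,0,0,0,0]]

```text
time_s: 17.12
ee_pos: [0.5844, -0.0403, 0.1117]
orientation: [[0.026, 1.0, -0.0], [1.0, -0.026, 0.0], [0.0, -0.0, -1.0]]
contact_force: [-0.2, -1.3, -0.6]
width: 0.178
grip_force: 30.0
```

Emit:
drive_tool:
  steps:
    - [[1,0.08,0,0,0]]

```text
time_s: 17.25
ee_pos: [0.5845, -0.0395, 0.1118]
orientation: [[0.026, 1.0, 0.0], [1.0, -0.026, 0.0], [0.0, 0.0, -1.0]]
contact_force: [-0.3, -1.6, 0.2]
width: 0.177
grip_force: 30.0
```

Emit:
drive_tool:
  steps:
    - [[1,0.08,0,0,0]]

```text
time_s: 17.38
ee_pos: [0.5844, -0.0386, 0.1116]
orientation: [[0.025, 1.0, -0.0], [1.0, -0.025, 0.0], [0.0, -0.0, -1.0]]
contact_force: [0.2, -1.4, -2.1]
width: 0.177
grip_force: 30.0
```

Emit:
drive_tool:
  steps:
    - [[1,0.06,0,0,0]]

```text
time_s: 17.5
ee_pos: [0.5844, -0.0381, 0.1116]
orientation: [[0.025, 1.0, -0.0], [1.0, -0.025, -0.0], [-0.0, -0.0, -1.0]]
contact_force: [0.7, -1.6, -1.3]
width: 0.174
grip_force: 30.0
```

Emit:
drive_tool:
  steps:
    - [[1,0.06,0,0,0]]

```text
time_s: 17.62
ee_pos: [0.5844, -0.0375, 0.1117]
orientation: [[0.026, 1.0, -0.0], [1.0, -0.026, 0.0], [-0.0, -0.0, -1.0]]
contact_force: [0.4, -1.7, -2.5]
width: 0.179
grip_force: 30.0
```

Emit:
drive_tool:
  steps:
    - [[1,0.06,0,0,0]]

```text
time_s: 17.75
ee_pos: [0.5845, -0.037, 0.1117]
orientation: [[0.026, 1.0, -0.0], [1.0, -0.026, -0.0], [-0.0, -0.0, -1.0]]
contact_force: [-0.0, -1.0, -0.1]
width: 0.18
grip_force: 30.0
```

Emit:
drive_tool:
  steps:
    - [[1,0.06,0,0,0]]

```text
time_s: 17.88
ee_pos: [0.5845, -0.0364, 0.1117]
orientation: [[0.026, 1.0, -0.0], [1.0, -0.026, -0.0], [-0.0, -0.0, -1.0]]
contact_force: [-0.6, -0.8, -2.2]
width: 0.177
grip_force: 30.0
```

Emit:
drive_tool:
  steps:
    - [[1,0.06,0,0,0]]

```text
time_s: 18.0
ee_pos: [0.5846, -0.0358, 0.1117]
orientation: [[0.026, 1.0, -0.0], [1.0, -0.026, -0.0], [-0.0, -0.0, -1.0]]
contact_force: [0.1, -1.0, -1.8]
width: 0.18
grip_force: 30.0
```

Emit:
drive_tool:
  steps:
    - [[1,0.06,0,0,0]]

```text
time_s: 18.12
ee_pos: [0.5847, -0.0356, 0.1118]
orientation: [[0.025, 1.0, 0.0], [1.0, -0.025, -0.001], [-0.001, 0.0, -1.0]]
contact_force: [-0.2, -5.5, -2.2]
width: 0.181
grip_force: 30.0
```

Emit:
drive_tool:
  steps:
    - [[1,0.06,0,0,0]]

```text
time_s: 18.25
ee_pos: [0.5848, -0.0356, 0.1119]
orientation: [[0.026, 1.0, 0.001], [1.0, -0.026, -0.002], [-0.002, 0.001, -1.0]]
contact_force: [-0.7, -8.2, -1.6]
width: 0.177
grip_force: 30.0
```

The force jumped to 8 N with no further travel, and it happened at the predicted place. The bar is home, so I draw the stick straight back.

Emit:
drive_tool:
  steps:
    - [[1,-0.1,0,0,0],[1,-0.3,0,0,0],[1,-0.5,0,0,0],[1,-0.5,0,0,0],[1,-0.5,0,0,0],[1,-1,0,0,0],[1,-1,0,0,0],[1,-1,0,0,0],[1,-1,0,0,0],[1,-1.5,0,0,0],[1,-1.5,0,0,0],[1,-2,0,0,0],[1,-2,0,0,0],[1,-2,0,0,0],[1,-2,0,0,0],[1,0,0,0,0]]

```text
time_s: 20.25
ee_pos: [0.5801, -0.2052, 0.1116]
orientation: [[0.027, 1.0, 0.0], [1.0, -0.027, -0.0], [-0.0, 0.0, -1.0]]
contact_force: [-0.1, 0.4, -0.6]
width: 0.183
grip_force: 30.0
```

```bash
python3 st.py
python3 - <<'E'
from h import *
s=grab_frame("scene"); t=grab_frame("top")
b=cv2.resize(s["color"][190:270,215:335],None,fx=6,fy=6,interpolation=cv2.INTER_CUBIC)
cv2.imwrite("pics/home.png",cv2.cvtColor(np.clip(b*1.3,0,255).astype(np.uint8),cv2.COLOR_RGB2BGR))
E
```

```text
20.25 [ 0.5801 -0.2052  0.1116] heading 88.42 xz -0.0001 F [-0.09  0.41 -0.59] M [-0.04  0.04  0.  ]
tip [ 0.5842 -0.0562  0.0919] channel x there 0.5841553972330096 at TCP 0.5803424904870246
```

View pics/home.png

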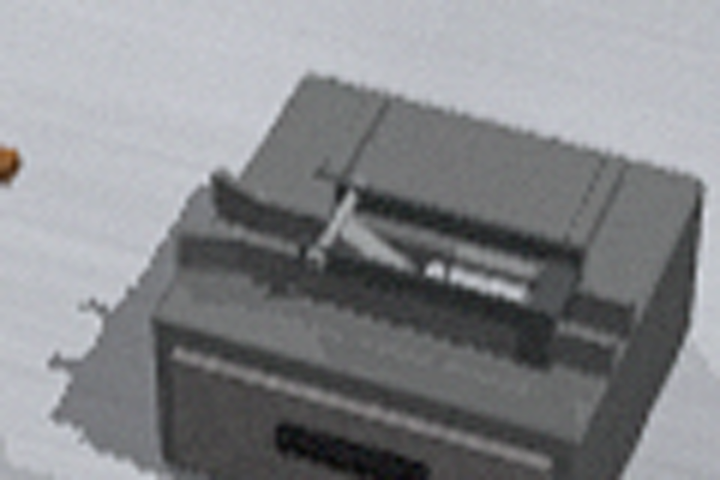

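The crop shows the bar at (425-535, 265-300) against the stop, with the pawl arm ending behind its rear face at about (415,270). The stick is fully out. I'll lay it on the free table towards the robot, away from the box.

Emit:
drive_tool:
  steps:
    - [[1,-0.5,-3,0,0],[1,-0.5,-4,0,0],[1,-0.5,-3,0,0],[1,0,0,3,0],[1,0,0,3,0],[1,0,0,1.5,0],[1,0,0,0.7,0],[1,0,0,0.3,0],[1,0,0,0.1,0],[1,0,0,0,0],[1,0,0,0,0]]

```text
time_s: 21.72
ee_pos: [0.48, -0.2161, 0.0261]
orientation: [[0.026, 1.0, 0.0], [1.0, -0.026, -0.0], [-0.0, 0.0, -1.0]]
contact_force: [0.2, 0.4, -0.4]
width: 0.175
grip_force: 30.0
```

Emit:
drive_tool:
  steps:
    - [[1,0,0,0.1,0],[1,0,0,0,0],[0.4,0,0,0,0],[0,0,0,0,0],[-0.3,0,0,0,0],[-0.3,0,0,0,0],[-0.3,0,0,0,0],[-0.3,0,0,-1,0],[-0.3,0,0,-3,0],[-0.3,0,0,-5,0],[-0.3,0,0,-5,0],[-0.3,-2,-3,-3,0],[-0.3,-4,-4,0,0],[-0.3,0,0,0,0],[-0.3,0,0,0,0]]

```text
time_s: 23.6
ee_pos: [0.4085, -0.2739, 0.1951]
orientation: [[0.026, 1.0, 0.0], [1.0, -0.026, -0.0], [-0.0, 0.0, -1.0]]
contact_force: [0.0, 0.0, -0.1]
width: 0.648
grip_force: 0.0
```

```bash
python3 st.py
python3 - <<'E'
from h import *
s=grab_frame("scene"); t=grab_frame("top")
b=cv2.resize(s["color"][190:270,245:325],None,fx=5,fy=5,interpolation=cv2.INTER_CUBIC)
a=cv2.resize(s["color"],(560,420))[100:,:400]; a=cv2.resize(a,(400,320)); a=np.vstack([a,np.zeros((80,400,3),np.uint8)])
cv2.imwrite("pics/end.png",cv2.cvtColor(np.clip(np.hstack([a,b])*1.3,0,255).astype(np.uint8),cv2.COLOR_RGB2BGR))
E
```

```text
23.6 [ 0.4085 -0.2739  0.1951] heading 88.51 xz -0.0 F [ 0.01  0.02 -0.13] M [-0.05  0.01 -0.06]
tip [ 0.4124 -0.125   0.1754] channel x there 0.5823955548375822 at TCP 0.5785824575061096
```

View pics/end.png

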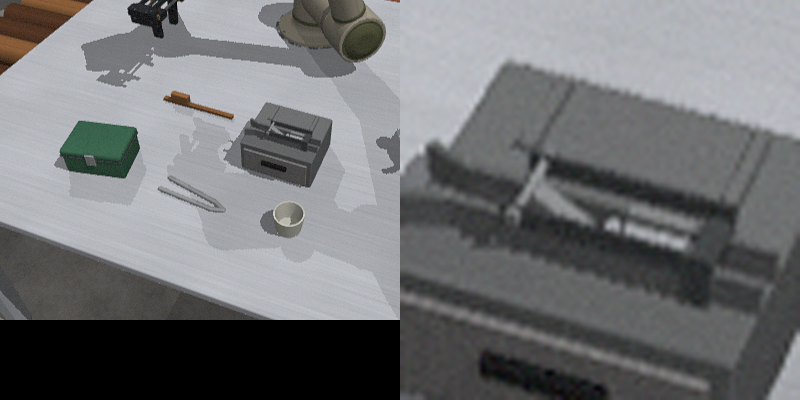

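The picture shows the stick lying flat at (165-233, 95-117), clear of the caddy. The pawl's end at (592,222) is behind the bar's rear face at (605,222), and the bystanders have not moved.

```bash
python3 -c "
from workcell import *
print(job_done())"
```

```text
the job is handed in; nothing more can be done
None
```

I handed the job in at about 24 s. The bar was pushed home against the stop, peaking at about 8 N, the pawl looks dropped behind it in the last picture, and the stick lies flat on the table about 90 mm clear of the caddy.

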